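# Prop the stamp case open on its lid stay

### The arm

A 6-joint arm with a two-finger parallel gripper is mounted at the origin on the work surface. World frame = base frame: x ahead of the robot, y to its left, z up, the work surface at z = 0. Lengths are in m, angles in rad, forces in N, time in s.
With the tool pointing down it reaches from about 0.3 to 0.875 m from the base axis. Payload 6.4 kg.
Tool frame: the origin (TCP) lies at the centre of the arm's flange, where the gripper is bolted on; the fingertips stand 173 mm ahead of it and the grasp point (between the pads) lies 155 mm ahead of it; z points along the fingers, x is the direction in which the jaws open and shut, and the axes are right-handed (so a half turn about z gives the same grasp; the last joint's range is limited). The gripper opens to 85 mm and grips with 20 to 120 N. Pads are 22 mm wide; open, the fingers measure 114 mm over their backs; the gripper's body (76 mm by 85 mm) begins 54 mm behind the grasp point. The pads swing forward as they close: fully open they stand 13 mm farther back than shut.
Start: joints at [1.057, 0.181, 1.607, -0, 1.354, -0.206], TCP at [0.174, 0.548, 0.405] pointing down, gripper open.
Joint ranges: [-2.99, 2.99], [-0.89, 2.07], [0.3, 2.58], [-1.14, 4.28], [0, 2.63], [-3.12, 3.12]. Speed limits (rad/s): [2.57, 2.57, 3.01, 3.14, 3.14, 3.14].

### API

Orientations are given as a unit quaternion [w, x, y, z].
In Python, from bench import ctrl gives the robot as it stands. The module is installed in compiled form; this text tells all that it offers.
- The arm moves only by the tool move_arm, never from a script. Its argument "moves" is a list of rows, each an object of numbers: "gripper": the opening in per cent of the stroke, from 0 (shut) to 100 (fully open); "x", "y", "z": the shift along the tool's x, y, z in cm; "roll": the turn about the tool's z in degrees. In form: [{"gripper": .., "x": .., "y": .., "z": .., "roll": ..}, ...]. A call has 1 to 5 rows; each row shifts and turns the commanded pose from where the row before left it, along the tool's axes as they then stand; what a row does not reach is not made up. A row lasts 1/8 s, in which the tool goes at most 62.5 mm and 10.7 degrees, less where a joint would pass 70% of its speed; a pose out of reach is approached as far as the arm can. A call is refused whole if a number of a shift passes 6.25 or a number of a turn 10.7, either way. A call with a gripper value outside its range is refused whole. The fingers move at their own pace and stop on an object; the grip force is fixed at half the most. Time passes only in rows, so rows that do not move let the fingers close. It gives the time, the measured TCP pose, the force and the opening at its end, in the units of the state.
- ctrl.get_obs(): the state, without advancing time (a new reading comes with each control period).
- ctrl.camera(name): name is "scene" or "top" or "wrist"; returns a dict with "img" (480x640x3 uint8, red, green, blue), "fx", "fy", "cx", "cy" (pixels), "world_from_camera" (4x4, takes a point from camera to world coordinates); the wrist camera has in their place "tool_from_camera" (4x4, takes a point from camera to tool coordinates, whose origin is the TCP and whose axes are the tool frame's). Camera axes: x right, y up, looking along -z (the intrinsics and any distortion apply to the point x, -y, -z); pixel columns grow to the right and rows downward; lengths in m; the calibration is good to about 2 mm. A picture is of the moment at which its call begins: read the wrist's pose just before it. There is no depth.
- ctrl.hand_in(): hands the job in, once; it reports no verdict.
The state is a dict: "time_s": time; "q": joint angles; "dq": joint speeds; "joint_efforts": joint torques, N m; "eef_pos": TCP position; "eef_rot": TCP orientation; "wrist_force": force on the tool from outside, world axes, zero at the start; "torque": the same for the moment, N m; "opening": opening from 0.0 (shut) to 1.0 (fully open).
Only numpy, scipy, OpenCV 4.12 (cv2) and the standard library are available. Lean on these libraries where they do the work, as an engineer would, in place of code of your own. Each camera call takes 0.05 s, during which the arm holds its last target. There are 200 camera calls.

### The job

Open the purple stamp case by the handle on its lid and lay the lid right back, then swing up the U-shaped steel wire stay that lies inside the case, past upright, until it leans back on its stop. Bring the lid forward again and set it down gently on the stay, the stay's cross bar caught in the lid's catch, so that the stay alone holds the lid up while someone works with the mallet; do not let the lid drop. Leave the mallet, the rolled mat, the rivet setter and the mug where they are.

Things in the scene. Friction and masses are not known exactly. Their poses are not given: they have to be found in the camera images.
- case: Purple plastic stamp case, does not slide: base 150 (x) x 260 (y) x 60 mm high, walls 4 mm; 90 mm high with the lid shut. Origin: centre of its underside; x points from its front (handle side) to the hinge side, y to its left, z up. Lid hinged along the far rim. The left part holds steel stamps in foam, up to 32 mm high; the right-hand (-y) part is an open bay, floor at 4 mm, with the lid stay.
- lid_hinge (a point): Middle of the lid's hinge line, at (+75, 0, +60) mm in the case's frame; the line runs along the case's y.
- lid (a joint): Lid angle, rad: 0 shut, grows as the front edge goes up and over; 1.57 upright; stop at 1.85, where it leans back and stays by its own weight. Let go short of upright it falls shut. Free hinge, about 0.3 kg, 150 mm deep, 30 mm thick. Resting properly on the stay it reads 1.15.
- lid_handle (a point): Middle of the black D-shaped handle on the lid's front edge: round bar 12 mm thick along y, 98 mm clear inside, 30 mm clear to the lid. Shut: at (-111, 0, +75) mm in the case's frame, that is 186 mm from the hinge line along the lid and 15 mm to its outer side. It points up when the lid lies back. The bar can turn between the fingers as the lid swings.
- stay_pivot (a point): Middle of the stay's pivot pin, at (+32, -85, +52) mm in the case's frame; the pin runs along y across the bay. From the stay's middle it is 41 mm to the right-hand wall (as high as the rim) and 38 mm to the low partition on the left (30 mm high; an ear at the pin and a small post under the stay's arm rise to the rim).
- stay_bar (a point): Middle of the stay's cross bar, where it is gripped: round, rubber sleeved, 12 mm thick, along y, 57 mm clear between the stay's two arms (7 mm steel wire), 70 mm from the pivot. At the start the stay lies level towards the case's front under the shut lid, bar at (-38, -85, +52) mm in the case's frame: 27 mm free to the front wall, empty space below. The bar can turn in the fingers.
- stay (a joint): Stay angle, rad: 0 lying level towards the front, 1.57 upright, stop at 2.02 (leaning back towards the hinge). Free pivot, 60 g: let go before upright it falls back down, well past upright (1.65) it falls onto its stop and stays. With the lid resting on it, it reads 1.92.
- lid_catch (a point): Where the middle of the stay's cross bar lies once caught: in the corner of a moulded block with a cleat on the lid's inner side, 61 mm from the hinge line along the lid, 6 mm to the outer side of the hinge plane, at y = -85 mm. Coming forward, the lid meets the leaning stay at about 1.24 rad; then the bar slides along the block into the cleat's corner, reached at 1.15.
- mallet: Bystander: maple mallet, 210 mm long, head 60 x 100 x 40 mm, lying along its x. Origin on the table below its middle.
- mat_roll: Bystander: grey silicone mat rolled tight, 58 mm thick, 180 mm long, lying along its x. Origin on the table below the roll.
- setter: Bystander: steel rivet setter, 140 mm long, 16 mm thick, lying along its x. Origin on the table below its middle.
- mug: Bystander: white ceramic mug, 82 mm wide, 95 mm high, with wooden pegs standing up to 125 mm. Origin: centre of its underside.

How it is judged:
On the way, in this order (a step that is already met when the one before it is completed fails the run):
1. the lid has been laid back past upright (lid angle over 1.65) (value of joint lid above 1.65 rad), for 0.2 s.
2. the stay has been swung up past upright onto its stop (stay angle over 1.95), the lid still open and clear of it (value of joint stay above 1.95 rad and value of joint lid above 1.1 rad and contact force between stay and lid below 0.1 N), for 0.2 s.
At the end, for the whole second after the job is handed in: The lid rests still at its propped angle (1.10 to 1.20 rad) on the raised stay (1.86 to 1.98 rad), the stay's cross bar within 4 mm of its place in the catch and carrying the lid (over 0.3 N) (value of joint lid between 1.1 and 1.2 rad and value of joint stay between 1.86 and 1.98 rad and distance between stay_bar and lid_catch below 0.004 m and contact force between stay and lid above 0.3 N and velocity of joint lid between -0.05 and 0.05 rad/s); the robot touches nothing.
It fails at once if the lid was let drop (falling faster than 2 rad/s) (velocity of joint lid below -2 rad/s).
It fails at once if the mallet was moved more than 30 mm (distance of mallet from where it was at the start of the episode above 0.03 m).
It fails at once if the rolled mat was moved more than 30 mm (distance of mat_roll from where it was at the start of the episode above 0.03 m).
It fails at once if the rivet setter was moved more than 30 mm (distance of setter from where it was at the start of the episode above 0.03 m).
It fails at once if the mug was moved more than 30 mm (distance of mug from where it was at the start of the episode above 0.03 m).
It also fails if it takes over 64 s, if anything falls off the work surface, if the arm or the gripper's body presses on something with over 40 N, if the wrist force passes 120 N, or if a joint passes its speed limit or range.

## Working session

There is one attempt and no reset: what is moved stays moved. The work goes in short steps, Python scripts to look and compute and a tool call to move; the robot and the scene stay as the last step left them, time stands still between calls to the robot, and variables do not carry over. Pictures are saved under pics/ and viewed, about 8 in all and at most 12, crops included, and the job is handed in when it is done.

Besides the shell and the picture viewer there is one more tool, called after "Request:" as a command line: name --argument value ..., lists and objects as JSON in quotes. move_arm: Moves the arm, as the interface text tells. Its arguments: {"type":"object","properties":{"moves":{"type":"array","items":{"type":"object","properties":{"gripper":{"type":"number"},"x":{"type":"number"},"y":{"type":"number"},"z":{"type":"number"},"roll":{"type":"number"}}}}},"required":["moves"]}

```bash
mkdir -p pics; cat > h.py <<'E'
import numpy as np, cv2
from bench import ctrl
def snap(n,f):
    o=ctrl.get_obs(); c=ctrl.camera(n); cv2.imwrite(f,c["img"][:,:,::-1])
    return o,c
def ray(c,u,v):
    d=np.array([(u-c["cx"])/c["fx"],-(v-c["cy"])/c["fy"],-1.]); M=np.array(c["world_from_camera"])
    return M[:3,3],M[:3,:3]@d
def onz(c,u,v,z):
    o,d=ray(c,u,v); return o+d*(z-o[2])/d[2]
def proj(c,p):
    M=np.linalg.inv(np.array(c["world_from_camera"])); q=M@np.append(p,1)
    return c["cx"]+c["fx"]*q[0]/-q[2], c["cy"]-c["fy"]*q[1]/-q[2]
E
python3 - <<'E'
from h import *
o=None
for n in("top","scene"):
    o,c=snap(n,f"pics/{n}0.png"); print(n,{k:np.round(v,3).tolist() for k,v in c.items() if k!="img"})
print({k:np.round(v,3).tolist() for k,v in o.items()})
E
```

```text
top {'fx': 590.207, 'fy': 590.207, 'cx': 321.911, 'cy': 234.87, 'world_from_camera': [[0.008, 0.996, -0.083, 0.397], [-1.0, 0.007, -0.019, -0.005], [-0.018, 0.083, 0.996, 1.286], [0.0, 0.0, 0.0, 1.0]]}
scene {'fx': 473.961, 'fy': 473.961, 'cx': 322.147, 'cy': 240.158, 'world_from_camera': [[-0.262, -0.787, 0.559, 1.095], [0.965, -0.219, 0.144, 0.166], [0.009, 0.577, 0.817, 0.994], [0.0, 0.0, 0.0, 1.0]]}
{'time_s': 0.05, 'q': [1.057, 0.182, 1.608, 0.0, 1.354, -0.206], 'dq': [-0.001, -0.001, -0.002, -0.001, -0.001, -0.001], 'joint_efforts': [0.001, -44.625, -35.259, -0.0, 0.004, 0.0], 'eef_pos': [0.174, 0.548, 0.404], 'eef_rot': [0.0, 0.807, 0.59, -0.001], 'wrist_force': [-0.596, -0.423, -0.082], 'torque': [-0.016, -0.034, -0.007], 'opening': 0.996}
```

View pics/top0.png

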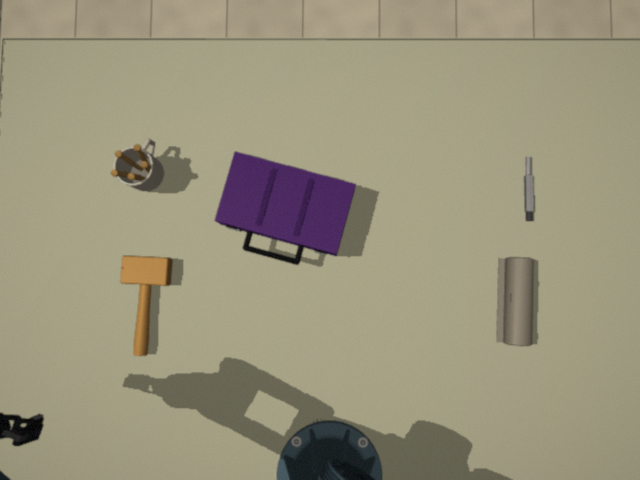

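View pics/scene0.png

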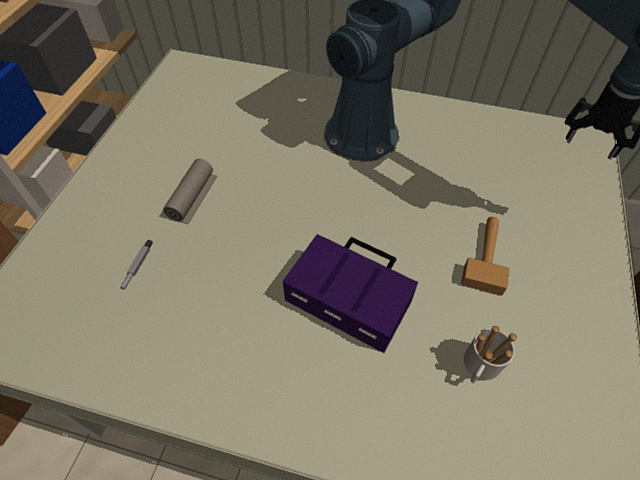

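The top view shows the case at about (285,203), its handle bar running (245,248)–(299,262), and the hinge on the far side. The mug and mallet are to the left, the mat and setter to the right. The scene view shows the handle bar at (349,239)–(395,262).

```bash
cat > m.py <<'E'
from h import *
C={}
H={};P={}
for n,roi in(("top",(225,225,325,275)),("scene",(335,228,405,275))):
    im=cv2.imread(f"pics/{n}0.png"); c=ctrl.camera(n); C[n]=c
    hsv=cv2.cvtColor(im,cv2.COLOR_BGR2HSV)
    pur=((hsv[...,0]>125)&(hsv[...,0]<150)&(hsv[...,1]>120)).astype(np.uint8)
    k=max(cv2.findContours(pur,0,1)[0],key=cv2.contourArea)
    P[n]=cv2.approxPolyDP(cv2.convexHull(k),4,True)[:,0]; print(n,"purple",P[n].tolist())
    dk=(im.max(2)<38).astype(np.uint8); m=np.zeros_like(dk); a,b,d,e=roi; m[b:e,a:d]=dk[b:e,a:d]; m[pur>0]=0
    k=max(cv2.findContours(m,0,1)[0],key=cv2.contourArea)
    H[n]=cv2.approxPolyDP(cv2.convexHull(k),2.5,True)[:,0]; print("handle",H[n].tolist(),cv2.contourArea(k))
for z in(.06,.075,.09):
    print(z,[np.round(onz(C["top"],*p,z)[:2],3).tolist() for p in P["top"]])
print("h",[np.round(onz(C["top"],*p,.081)[:2],3).tolist() for p in H["top"]])
print("hs",[np.round(onz(C["scene"],*p,.081)[:2],3).tolist() for p in H["scene"]])
print("ps",[np.round(onz(C["scene"],*p,.09)[:2],3).tolist() for p in P["scene"]])
E
python3 m.py
```

```text
top purple [[235, 153], [354, 185], [335, 254], [216, 220]]
handle [[248, 231], [303, 246], [298, 262], [245, 249]] 250.5
scene purple [[317, 235], [416, 282], [383, 351], [285, 299], [283, 280]]
handle [[345, 245], [353, 238], [395, 260], [389, 267]] 196.0
0.06 [[0.672, 0.204], [0.605, -0.048], [0.46, -0.009], [0.53, 0.241]]
0.075 [[0.669, 0.201], [0.603, -0.048], [0.459, -0.009], [0.528, 0.238]]
0.09 [[0.666, 0.199], [0.6, -0.047], [0.458, -0.009], [0.526, 0.235]]
h [[0.505, 0.17], [0.475, 0.057], [0.442, 0.066], [0.468, 0.175]]
hs [[0.47, 0.061], [0.445, 0.075], [0.48, 0.182], [0.502, 0.172]]
ps [[0.466, -0.008], [0.53, 0.236], [0.707, 0.196], [0.647, -0.029], [0.604, -0.047]]
```

```bash
cat > plan.py <<'E'
from h import *
import sys
from scipy.spatial.transform import Rotation as R
O=np.array([.565,.095,0]); Y=np.deg2rad(-15); RC=R.from_euler('z',Y).as_matrix()
def case(x,y,z): return O+RC@np.array([x,y,z])
def lid(th): a=th+np.arctan2(15,186); r=np.hypot(.186,.015); return case(.075-r*np.cos(a),0,.06+r*np.sin(a))
def stay(th): return case(.032-.07*np.cos(th),-.085,.052+.07*np.sin(th))
def pose(o=None):
    o=o or ctrl.get_obs(); q=o["eef_rot"]; M=R.from_quat([q[1],q[2],q[3],q[0]]).as_matrix(); return np.array(o["eef_pos"]),M
def rows(pts,p=None,M=None):
    "pts: list of (grasp point, n rows); yaw goes to the case's x direction during the first segment"
    if p is None: p,M=pose()
    e=np.array([0,0,.155]); 
    dy=(np.arctan2(M[1,0],M[0,0])-Y+np.pi/2)%np.pi-np.pi/2; ro=np.rad2deg(dy); first=True
    for g,n in pts:
        st=p.copy(); t=g+e
        for i in range(n):
            nt=st+(t-st)*(i+1)/n; s=np.round(M.T@(nt-p)*100,2); r=round(ro/n,1) if first else 0
            print({"x":s[0],"y":s[1],"z":s[2],"roll":r})
            p=p+M@s/100; M=M@R.from_euler('z',np.deg2rad(r)).as_matrix()
        first=False; print('--')
E
python3 -c "
from plan import *
rows([(lid(0)+[0,0,.1],10),(lid(0),4)])"
```

```text
{'x': np.float64(-3.18), 'y': np.float64(3.99), 'z': np.float64(0.74), 'roll': np.float64(8.7)}
{'x': np.float64(-2.54), 'y': np.float64(4.42), 'z': np.float64(0.75), 'roll': np.float64(8.7)}
{'x': np.float64(-1.85), 'y': np.float64(4.76), 'z': np.float64(0.74), 'roll': np.float64(8.7)}
{'x': np.float64(-1.1), 'y': np.float64(4.98), 'z': np.float64(0.75), 'roll': np.float64(8.7)}
{'x': np.float64(-0.33), 'y': np.float64(5.09), 'z': np.float64(0.74), 'roll': np.float64(8.7)}
{'x': np.float64(0.43), 'y': np.float64(5.09), 'z': np.float64(0.74), 'roll': np.float64(8.7)}
{'x': np.float64(1.2), 'y': np.float64(4.95), 'z': np.float64(0.75), 'roll': np.float64(8.7)}
{'x': np.float64(1.94), 'y': np.float64(4.72), 'z': np.float64(0.74), 'roll': np.float64(8.7)}
{'x': np.float64(2.63), 'y': np.float64(4.37), 'z': np.float64(0.74), 'roll': np.float64(8.7)}
{'x': np.float64(3.26), 'y': np.float64(3.93), 'z': np.float64(0.75), 'roll': np.float64(8.7)}
--
{'x': np.float64(0.0), 'y': np.float64(-0.0), 'z': np.float64(2.5), 'roll': 0}
{'x': np.float64(0.0), 'y': np.float64(-0.01), 'z': np.float64(2.5), 'roll': 0}
{'x': np.float64(0.0), 'y': np.float64(0.0), 'z': np.float64(2.5), 'roll': 0}
{'x': np.float64(0.01), 'y': np.float64(-0.0), 'z': np.float64(2.5), 'roll': 0}
--
```

Request:
move_arm --moves '[{"gripper": 35, "x": -3.2, "y": 4.0, "z": 0.7, "roll": 8.7}, {"x": -2.5, "y": 4.4, "z": 0.7, "roll": 8.7}, {"x": -1.9, "y": 4.8, "z": 0.7, "roll": 8.7}, {"x": -1.1, "y": 5.0, "z": 0.7, "roll": 8.7}, {"x": -0.3, "y": 5.1, "z": 0.7, "roll": 8.7}]'

```text
validation failed for argument at $.mo...
```

Request:
move_arm --moves '[{"x": 0.4, "y": 5.1, "z": 0.7, "roll": 8.7}, {"x": 1.2, "y": 5.0, "z": 0.7, "roll": 8.7}, {"x": 1.9, "y": 4.7, "z": 0.7, "roll": 8.7}, {"x": 2.6, "y": 4.4, "z": 0.7, "roll": 8.7}, {"x": 3.3, "y": 3.9, "z": 0.7, "roll": 8.7}]'

```text
validation failed for argument at $.mo...
```

```bash
python3 -c "
from plan import *
o=ctrl.get_obs(); print(o['time_s'],np.round(pose(o)[0],4),np.round(pose(o)[1][:,0],3),o['opening'])
rows([(lid(0)+[0,0,.1],1),(lid(0),4)])
p,M=pose(); o,c=snap('wrist','pics/w1.png'); T=np.eye(4);T[:3,:3]=M;T[:3,3]=p
c['world_from_camera']=T@np.array(c['tool_from_camera'])
for g in (lid(0),case(-.075,.13,.09),case(-.075,-.13,.09)): print(np.round(proj(c,g)))
"
```

```text
0.2 [0.1741 0.5478 0.4041] [ 0.303  0.953 -0.001] 1.0000227006180944
{'x': np.float64(-31.82), 'y': np.float64(39.89), 'z': np.float64(7.44), 'roll': np.float64(87.4)}
--
{'x': np.float64(-0.0), 'y': np.float64(-0.0), 'z': np.float64(2.5), 'roll': 0}
{'x': np.float64(-0.0), 'y': np.float64(-0.01), 'z': np.float64(2.5), 'roll': 0}
{'x': np.float64(-0.0), 'y': np.float64(-0.0), 'z': np.float64(2.5), 'roll': 0}
{'x': np.float64(-0.0), 'y': np.float64(-0.01), 'z': np.float64(2.5), 'roll': 0}
--
[ 37. 562.]
[150. 596.]
[-77. 602.]
```

View pics/w1.png

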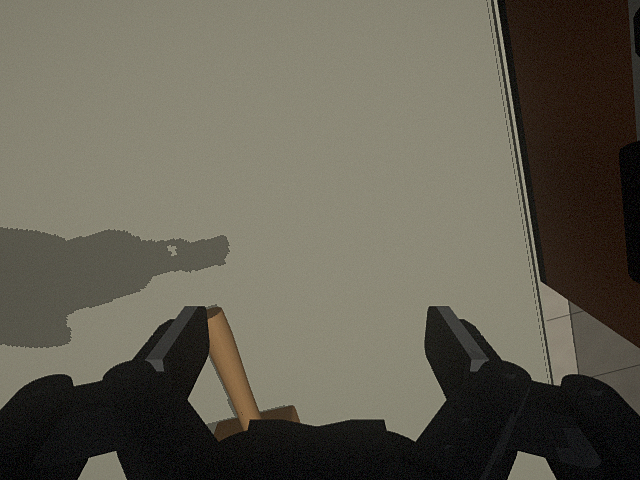

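The moves were refused, probably because every field is required, so the arm hasn't moved. This picture only shows the table and the mallet's grip at (225,360). I'll resend with all fields.

Request:
move_arm --moves '[{"gripper": 35, "x": -3.2, "y": 4.0, "z": 0.7, "roll": 8.7}, {"gripper": 35, "x": -2.5, "y": 4.4, "z": 0.7, "roll": 8.7}, {"gripper": 35, "x": -1.9, "y": 4.8, "z": 0.7, "roll": 8.7}, {"gripper": 35, "x": -1.1, "y": 5.0, "z": 0.7, "roll": 8.7}, {"gripper": 35, "x": -0.3, "y": 5.1, "z": 0.7, "roll": 8.7}]'

```text
time_s: 0.88
eef_pos: [0.3172, 0.3342, 0.3696]
eef_rot: [-0.0, 0.969, 0.247, 0.0]
wrist_force: [0.2, -0.4, -0.3]
opening: 0.353
```

Request:
move_arm --moves '[{"gripper": 35, "x": 0.4, "y": 5.1, "z": 0.7, "roll": 8.7}, {"gripper": 35, "x": 1.2, "y": 5.0, "z": 0.7, "roll": 8.7}, {"gripper": 35, "x": 1.9, "y": 4.7, "z": 0.7, "roll": 8.7}, {"gripper": 35, "x": 2.6, "y": 4.4, "z": 0.7, "roll": 8.7}, {"gripper": 35, "x": 3.3, "y": 3.9, "z": 0.7, "roll": 8.7}]'

```text
time_s: 1.5
eef_pos: [0.4587, 0.1213, 0.3346]
eef_rot: [-0.0, 0.992, -0.13, 0.0]
wrist_force: [1.0, 1.2, -0.1]
opening: 0.349
```

```bash
cat > look.py <<'E'
from plan import *
def wr(f):
    p,M=pose(); o,c=snap('wrist',f); T=np.eye(4);T[:3,:3]=M;T[:3,3]=p
    c['world_from_camera']=T@np.array(c['tool_from_camera']); return c
def st():
    o=ctrl.get_obs(); p,M=pose(o); print(round(o['time_s'],2),'grasp',np.round(p-[0,0,.155],4),'case',np.round(RC.T@(p-[0,0,.155]-O)*1000,1),'x',np.round(M[:,0],3),'z',np.round(M[:,2],3),'F',np.round(o['wrist_force'],1),'op',round(o['opening'],3))
E
python3 -c "
from look import *
st()
rows([(lid(0)+[0,0,.1],1),(lid(0),4)])
c=wr('pics/w2.png')
for g in (lid(0),case(-.075,.13,.09),case(-.075,-.13,.09)): print(np.round(proj(c,g)))
"
```

```text
1.5 grasp [0.4587 0.1213 0.1796] case [-109.4   -2.1  179.6] x [ 0.966 -0.258  0.   ] z [ 0.  0. -1.] F [ 1.   1.2 -0.1] op 0.349
{'x': np.float64(-0.16), 'y': np.float64(-0.21), 'z': np.float64(0.46), 'roll': np.float64(0.1)}
--
{'x': np.float64(0.0), 'y': np.float64(0.0), 'z': np.float64(2.5), 'roll': 0}
{'x': np.float64(0.0), 'y': np.float64(0.0), 'z': np.float64(2.5), 'roll': 0}
{'x': np.float64(0.0), 'y': np.float64(0.0), 'z': np.float64(2.5), 'roll': 0}
{'x': np.float64(0.0), 'y': np.float64(0.0), 'z': np.float64(2.5), 'roll': 0}
--
[315. 247.]
[386.  12.]
[365. 427.]
```

View pics/w2.png

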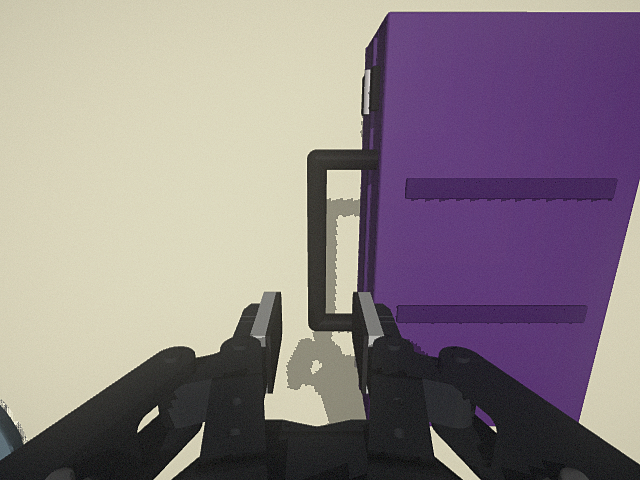

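The wrist view shows the handle bar's middle at (317,240), against a predicted (315,247). The lid corner is at (389,12), against (386,12). The case pose is good to about 1 mm, so I'll go down and grip.

Request:
move_arm --moves '[{"gripper": 33, "x": -0.1, "y": -0.2, "z": 2.5, "roll": 0}, {"gripper": 33, "x": 0, "y": 0, "z": 2.5, "roll": 0}, {"gripper": 33, "x": 0, "y": 0, "z": 2.5, "roll": 0}, {"gripper": 33, "x": 0, "y": 0, "z": 2.0, "roll": 0}, {"gripper": 33, "x": 0, "y": 0, "z": 0.9, "roll": 0}]'

```text
time_s: 2.17
eef_pos: [0.457, 0.1252, 0.2296]
eef_rot: [0.0, 0.992, -0.127, -0.001]
wrist_force: [-0.2, 0.1, -0.2]
opening: 0.33
```

Request:
move_arm --moves '[{"gripper": 0, "x": 0, "y": 0, "z": 0, "roll": 0}, {"gripper": 0, "x": 0, "y": 0, "z": 0, "roll": 0}, {"gripper": 0, "x": 0, "y": 0, "z": 0, "roll": 0}, {"gripper": 0, "x": 0, "y": 0, "z": 0, "roll": 0}]'

```text
time_s: 2.68
eef_pos: [0.459, 0.1246, 0.2322]
eef_rot: [0.0, 0.992, -0.127, 0.002]
wrist_force: [4.7, -3.0, -3.1]
opening: 0.115
```

```bash
cat >> look.py <<'E'
def arc(f,ths):
    "steps in tool x (case x) and z between successive angles"
    q=[RC.T@(f(t)-O)*100 for t in ths]
    for a,b,t in zip(q,q[1:],ths[1:]): print(round(t,2),'x',round(b[0]-a[0],2),'z',round(a[2]-b[2],2))
E
python3 -c "
from look import *
st(); arc(lid,np.linspace(0,1.82,21))"
```

```text
2.67 grasp [0.459  0.1246 0.0772] case [-110.     1.1   77.2] x [ 0.968 -0.253  0.005] z [ 0.005 -0.001 -1.   ] F [ 4.7 -3.  -3.1] op 0.115
0.09 x 0.21 z -1.68
0.18 x 0.37 z -1.66
0.27 x 0.51 z -1.62
0.36 x 0.66 z -1.56
0.45 x 0.8 z -1.5
0.55 x 0.93 z -1.42
0.64 x 1.06 z -1.33
0.73 x 1.17 z -1.23
0.82 x 1.28 z -1.12
0.91 x 1.38 z -0.99
1.0 x 1.46 z -0.87
1.09 x 1.53 z -0.73
1.18 x 1.59 z -0.59
1.27 x 1.64 z -0.44
1.36 x 1.67 z -0.29
1.46 x 1.69 z -0.14
1.55 x 1.7 z 0.02
1.64 x 1.69 z 0.17
1.73 x 1.67 z 0.33
1.82 x 1.63 z 0.48
```

Gripped, opening 0.115. Now I'll swing the lid.

Request:
move_arm --moves '[{"gripper": 0, "x": 0.2, "y": 0, "z": -1.7, "roll": 0}, {"gripper": 0, "x": 0.4, "y": 0, "z": -1.65, "roll": 0}, {"gripper": 0, "x": 0.5, "y": 0, "z": -1.6, "roll": 0}, {"gripper": 0, "x": 0.65, "y": 0, "z": -1.55, "roll": 0}, {"gripper": 0, "x": 0.8, "y": 0, "z": -1.5, "roll": 0}]'

```text
time_s: 3.3
eef_pos: [0.4837, 0.1179, 0.3124]
eef_rot: [0.0, 0.992, -0.127, 0.003]
wrist_force: [10.5, -4.3, -9.3]
opening: 0.113
```

```bash
python3 -c "
from look import *
st(); print(lid(.45), RC.T@(lid(.45)-O))"
```

```text
3.3 grasp [0.4837 0.1179 0.1574] case [-84.4   1.1 157.4] x [ 0.967 -0.253  0.006] z [ 0.005 -0.001 -1.   ] F [10.5 -4.3 -9.3] op 0.113
[0.48197029 0.11724774 0.1544103 ] [-0.08595868  0.          0.1544103 ]
```

Request:
move_arm --moves '[{"gripper": 0, "x": 0.9, "y": 0, "z": -1.4, "roll": 0}, {"gripper": 0, "x": 1.05, "y": 0, "z": -1.35, "roll": 0}, {"gripper": 0, "x": 1.15, "y": 0, "z": -1.25, "roll": 0}, {"gripper": 0, "x": 1.3, "y": 0, "z": -1.1, "roll": 0}, {"gripper": 0, "x": 1.4, "y": 0, "z": -1.0, "roll": 0}]'

```text
time_s: 3.92
eef_pos: [0.5379, 0.1037, 0.3724]
eef_rot: [0.0, 0.992, -0.127, -0.002]
wrist_force: [-8.5, -1.2, 7.5]
opening: 0.114
```

Request:
move_arm --moves '[{"gripper": 0, "x": 1.45, "y": 0, "z": -0.85, "roll": 0}, {"gripper": 0, "x": 1.55, "y": 0, "z": -0.75, "roll": 0}, {"gripper": 0, "x": 1.6, "y": 0, "z": -0.6, "roll": 0}, {"gripper": 0, "x": 1.65, "y": 0, "z": -0.45, "roll": 0}, {"gripper": 0, "x": 1.65, "y": 0, "z": -0.3, "roll": 0}]'

```text
time_s: 4.55
eef_pos: [0.6151, 0.0835, 0.404]
eef_rot: [0.0, 0.992, -0.127, 0.001]
wrist_force: [-3.9, -2.0, 7.0]
opening: 0.113
```

Request:
move_arm --moves '[{"gripper": 0, "x": 1.7, "y": 0, "z": -0.15, "roll": 0}, {"gripper": 0, "x": 1.7, "y": 0, "z": 0, "roll": 0}, {"gripper": 0, "x": 1.7, "y": 0, "z": 0.2, "roll": 0}, {"gripper": 0, "x": 1.65, "y": 0, "z": 0.3, "roll": 0}, {"gripper": 0, "x": 0.8, "y": 0, "z": 0.25, "roll": 0}]'

```text
time_s: 5.18
eef_pos: [0.6887, 0.0642, 0.3971]
eef_rot: [0.0, 0.992, -0.128, 0.002]
wrist_force: [-0.2, -3.5, 7.1]
opening: 0.114
```

```bash
python3 -c "
from look import *
st(); 
for t in(1.7,1.75,1.8,1.85):print(t, RC.T@(lid(t)-O))"
```

```text
5.17 grasp [0.6887 0.0642 0.2421] case [127.5   2.3 242.1] x [ 0.967 -0.253  0.003] z [ 0.003 -0.001 -1.   ] F [-0.2 -3.5  7.1] op 0.114
1.7 [0.11384005 0.         0.24251699]
1.75 [1.22913556e-01 3.46944695e-18 2.40347695e-01]
1.8 [1.31867304e-01 1.38777878e-17 2.37727628e-01]
1.85 [ 1.40678914e-01 -6.93889390e-18  2.34663334e-01]
```

Request:
move_arm --moves '[{"gripper": 0, "x": 0.8, "y": 0, "z": 0.3, "roll": 0}, {"gripper": 0, "x": 0.2, "y": 0, "z": 0.1, "roll": 0}, {"gripper": 50, "x": 0, "y": 0, "z": 0, "roll": 0}, {"gripper": 50, "x": 0, "y": 0, "z": 0, "roll": 0}, {"gripper": 50, "x": 0, "y": 0, "z": -1, "roll": 0}]'

```text
time_s: 5.8
eef_pos: [0.697, 0.0627, 0.4001]
eef_rot: [-0.0, 0.992, -0.127, -0.002]
wrist_force: [0.2, 0.2, -0.7]
opening: 0.499
```

Request:
move_arm --moves '[{"gripper": 50, "x": 0, "y": 0, "z": -4, "roll": 0}, {"gripper": 50, "x": 0, "y": 0, "z": -4, "roll": 0}, {"gripper": 50, "x": -5, "y": 0, "z": -2, "roll": 0}, {"gripper": 33, "x": -6, "y": 0, "z": 0, "roll": 0}, {"gripper": 33, "x": -5, "y": 2, "z": 0, "roll": 0}]'

```text
time_s: 6.42
eef_pos: [0.5357, 0.0846, 0.5021]
eef_rot: [-0.0, 0.992, -0.126, 0.001]
wrist_force: [-0.3, -2.0, 0.3]
opening: 0.331
```

```bash
python3 -c "
from look import *
st()
o,c=snap('scene','pics/s3.png'); print(np.round(proj(c,stay(0))),'pivot',np.round(proj(c,case(.032,-.085,.052))),'handle', np.round(proj(c,lid(1.85))))
o,c2=snap('top','pics/t3.png');print(np.round(proj(c2,stay(0))),'pivot',np.round(proj(c2,case(.032,-.085,.052))),'handle', np.round(proj(c2,lid(1.85))))
a=cv2.imread('pics/s3.png')[180:380,230:470]; b=cv2.imread('pics/t3.png')[120:320,180:420]
cv2.imwrite('pics/st3.png',np.vstack([cv2.resize(x,None,fx=1.5*1.0,fy=1.5) for x in(a,b)]))
rows([(stay(0)+[0,0,.08],3),(stay(0),3)])
"
```

```text
6.42 grasp [0.5357 0.0846 0.3471] case [-25.6 -17.6 347.1] x [ 0.968 -0.251  0.001] z [ 0.001  0.    -1.   ] F [-0.3 -2.   0.3] op 0.331
[325. 261.] pivot [310. 283.] handle [318. 298.]
[320. 232.] pivot [329. 200.] handle [299. 117.]
{'x': np.float64(-0.33), 'y': np.float64(2.21), 'z': np.float64(7.14), 'roll': np.float64(0.1)}
{'x': np.float64(-0.32), 'y': np.float64(2.2), 'z': np.float64(7.13), 'roll': np.float64(0.1)}
{'x': np.float64(-0.32), 'y': np.float64(2.21), 'z': np.float64(7.14), 'roll': np.float64(0.1)}
--
{'x': np.float64(0.01), 'y': np.float64(-0.0), 'z': np.float64(2.67), 'roll': 0}
{'x': np.float64(0.01), 'y': np.float64(-0.0), 'z': np.float64(2.66), 'roll': 0}
{'x': np.float64(0.0), 'y': np.float64(-0.0), 'z': np.float64(2.67), 'roll': 0}
--
```

View pics/st3.png

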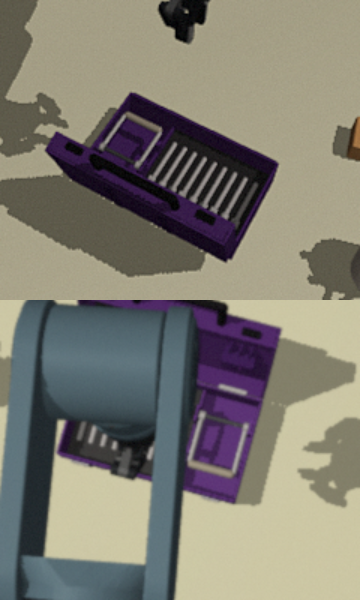

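The lid lies back and the pale stay is visible in the bay. Its bar is at about (323,232) in top and (321,259) in scene, against predictions of (320,232) and (325,261). I'll move above it and measure again with the wrist camera from two heights.

Request:
move_arm --moves '[{"gripper": 33, "x": -0.3, "y": 2.2, "z": 5, "roll": 0.1}, {"gripper": 33, "x": -0.3, "y": 2.2, "z": 4, "roll": 0}, {"gripper": 33, "x": -0.3, "y": 2.2, "z": 3, "roll": 0}, {"gripper": 33, "x": 0, "y": 0, "z": 0, "roll": 0}]'

```text
time_s: 7.02
eef_pos: [0.5116, 0.0211, 0.3794]
eef_rot: [-0.0, 0.992, -0.129, -0.002]
wrist_force: [-0.3, 0.1, 1.4]
opening: 0.327
```

```bash
python3 -c "
from look import *
st()
c=wr('pics/w4.png')
print('bar',np.round(proj(c,stay(0))),'pivot',np.round(proj(c,case(.032,-.085,.052))),'corner fr',np.round(proj(c,case(-.075,-.13,.06))))
"
```

```text
7.03 grasp [0.5116 0.0211 0.2244] case [-32.5 -85.2 224.4] x [ 0.967 -0.256 -0.004] z [-0.004  0.001 -1.   ] F [-0.3  0.1  1.4] op 0.327
bar [312. 224.] pivot [397. 224.] corner fr [268. 278.]
```

View pics/w4.png

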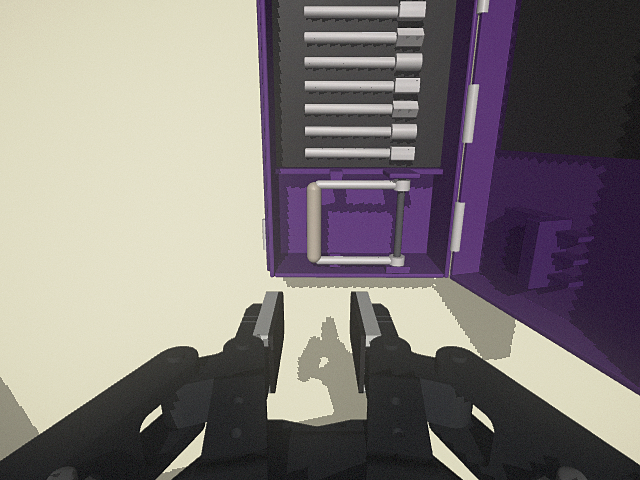

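The wrist view shows the bar's middle at (314.5,222), the pivot at (400,222) and the front right corner at (271,277). All are about 2 px further +x than predicted, so I'll shift the frame 2 mm in x and 1 mm in y, then go lower and check the height by triangulation.

Request:
move_arm --moves '[{"gripper": 33, "x": -0.3, "y": -0.1, "z": 3, "roll": -0.1}, {"gripper": 33, "x": 0, "y": 0, "z": 3, "roll": 0}, {"gripper": 33, "x": 0, "y": 0, "z": 3, "roll": 0}, {"gripper": 33, "x": 0, "y": 0, "z": 0, "roll": 0}]'

```text
time_s: 7.58
eef_pos: [0.5099, 0.0243, 0.2909]
eef_rot: [-0.0, 0.992, -0.127, -0.001]
wrist_force: [-1.3, 0.3, -0.4]
opening: 0.328
```

```bash
sed -i "s/^def case/O=O+RC@np.array([.002,.001,0])\ndef case/" plan.py; python3 -c "
from look import *
st()
c=wr('pics/w5.png'); print('bar',np.round(proj(c,stay(0))))
im=cv2.imread('pics/w5.png').astype(int); 
b,g,r=im[...,0],im[...,1],im[...,2]; m=((r>110)&(g>100)&(abs(r-g)<40)).astype(np.uint8)
u,v=map(int,proj(c,stay(0))); w=m[v-45:v+45,u-50:u+50]
cv2.imwrite('pics/w5c.png',cv2.resize(cv2.imread('pics/w5.png')[:320,180:500],None,fx=1.8,fy=1.8))
for dv in(-30,-15,0,15,30):
  xs=np.where(m[v+dv,u-40:u+60])[0]; print(v+dv,(xs+u-40).tolist()[::1] if len(xs)<50 else (xs.min()+u-40,xs.max()+u-40))
rows([(stay(0),3)]); arc(stay,np.linspace(0,1.8,13))
"
```

```text
7.58 grasp [0.5099 0.0243 0.1359] case [-37.  -83.5 135.9] x [ 0.968 -0.252 -0.002] z [-0.002  0.001 -1.   ] F [-1.3  0.3 -0.4] op 0.328
bar [316. 263.]
232 [306, 307, 308, 309, 310, 311, 312, 313, 314, 315, 316, 317, 318, 319, 320, 321, 322, 323, 324]
247 [305, 306, 307, 308, 309, 310, 311, 312, 313, 314, 315, 316, 317, 318, 319, 320, 321, 322, 323, 324]
262 [306, 307, 308, 309, 310, 311, 312, 313, 314, 315, 316, 317, 318, 319, 320, 321, 322, 323, 324]
277 [306, 307, 308, 309, 310, 311, 312, 313, 314, 315, 316, 317, 318, 319, 320, 321, 322, 323, 324]
292 [276, 277, 306, 307, 308, 309, 310, 311, 312, 313, 314, 315, 316, 317, 318, 319, 320, 321, 322, 323, 324, 356, 357, 358, 359, 360, 361, 362, 363, 364, 365, 366, 367]
{'x': np.float64(-0.06), 'y': np.float64(0.05), 'z': np.float64(2.84), 'roll': np.float64(0.1)}
{'x': np.float64(-0.06), 'y': np.float64(0.05), 'z': np.float64(2.85), 'roll': np.float64(0.1)}
{'x': np.float64(-0.05), 'y': np.float64(0.04), 'z': np.float64(2.84), 'roll': np.float64(0.1)}
--
0.15 x 0.08 z -1.05
0.3 x 0.23 z -1.02
0.45 x 0.38 z -0.98
0.6 x 0.53 z -0.91
0.75 x 0.66 z -0.82
0.9 x 0.77 z -0.71
1.05 x 0.87 z -0.59
1.2 x 0.95 z -0.45
1.35 x 1.0 z -0.31
1.5 x 1.04 z -0.15
1.65 x 1.05 z 0.0
1.8 x 1.04 z 0.16
```

View pics/w5c.png

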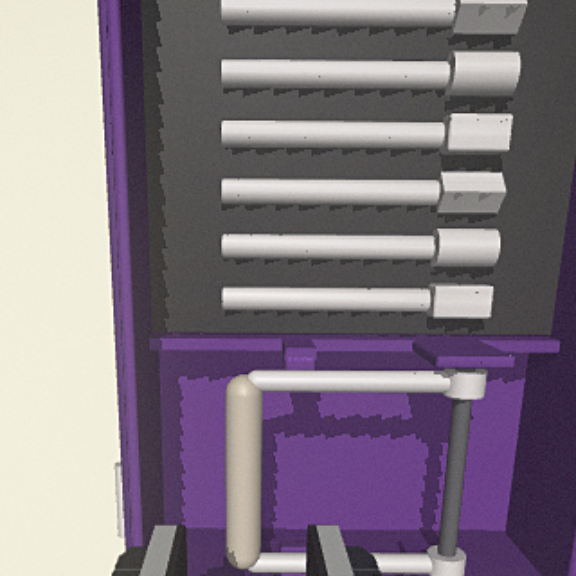

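The bar's middle is at (315.5,262), against a predicted (316,263). Agreement at two heights confirms its height. I'll descend and grip.

Request:
move_arm --moves '[{"gripper": 33, "x": -0.1, "y": 0.1, "z": 2.8, "roll": 0}, {"gripper": 33, "x": 0, "y": 0, "z": 2.8, "roll": 0}, {"gripper": 33, "x": 0, "y": 0, "z": 2.3, "roll": 0}, {"gripper": 33, "x": 0, "y": 0, "z": 0.5, "roll": 0}, {"gripper": 0, "x": 0, "y": 0, "z": 0, "roll": 0}]'

```text
time_s: 8.25
eef_pos: [0.5086, 0.0231, 0.2084]
eef_rot: [-0.0, 0.992, -0.127, -0.001]
wrist_force: [-23.6, 6.9, 6.9]
opening: 0.135
```

Request:
move_arm --moves '[{"gripper": 0, "x": 0, "y": 0, "z": 0, "roll": 0}, {"gripper": 0, "x": 0, "y": 0, "z": 0, "roll": 0}, {"gripper": 0, "x": 0, "y": 0, "z": 0, "roll": 0}]'

```text
time_s: 8.62
eef_pos: [0.5083, 0.0232, 0.2086]
eef_rot: [-0.0, 0.992, -0.127, -0.0]
wrist_force: [-5.5, 0.9, 3.6]
opening: 0.119
```

```bash
python3 -c "
from look import *
st()"
```

```text
8.62 grasp [0.5083 0.0232 0.0536] case [-38.1 -85.   53.6] x [ 0.968 -0.252 -0.001] z [-0.  0. -1.] F [-5.5  0.9  3.6] op 0.119
```

Request:
move_arm --moves '[{"gripper": 0, "x": 0.1, "y": 0, "z": -1.05, "roll": 0}, {"gripper": 0, "x": 0.2, "y": 0, "z": -1.0, "roll": 0}, {"gripper": 0, "x": 0.4, "y": 0, "z": -1.0, "roll": 0}, {"gripper": 0, "x": 0.5, "y": 0, "z": -0.9, "roll": 0}, {"gripper": 0, "x": 0.65, "y": 0, "z": -0.8, "roll": 0}]'

```text
time_s: 9.25
eef_pos: [0.5239, 0.0191, 0.2547]
eef_rot: [-0.0, 0.992, -0.127, -0.005]
wrist_force: [-16.2, 4.8, 5.6]
opening: 0.111
```

Request:
move_arm --moves '[{"gripper": 0, "x": 0.8, "y": 0, "z": -0.7, "roll": 0}, {"gripper": 0, "x": 0.85, "y": 0, "z": -0.6, "roll": 0}, {"gripper": 0, "x": 0.95, "y": 0, "z": -0.45, "roll": 0}, {"gripper": 0, "x": 1.0, "y": 0, "z": -0.3, "roll": 0}, {"gripper": 0, "x": 1.05, "y": 0, "z": -0.15, "roll": 0}]'

```text
time_s: 9.88
eef_pos: [0.5723, 0.0062, 0.2798]
eef_rot: [0.0, 0.992, -0.127, 0.002]
wrist_force: [-1.6, 0.1, 4.6]
opening: 0.114
```

```bash
python3 -c "
from look import *
st()
for t in(1.4,1.5,1.8):print(t, RC.T@(stay(t)-O))"
```

```text
9.88 grasp [0.5723 0.0062 0.1248] case [ 28.1 -84.9 124.8] x [ 0.968 -0.252  0.004] z [ 0.003 -0.001 -1.   ] F [-1.6  0.1  4.6] op 0.114
1.4 [ 0.0201023  -0.085       0.12098148]
1.5 [ 0.0270484  -0.085       0.12182465]
1.8 [ 0.04790415 -0.085       0.12016933]
```

Request:
move_arm --moves '[{"gripper": 0, "x": 1.0, "y": 0, "z": 0.05, "roll": 0}, {"gripper": 0, "x": 1.0, "y": 0, "z": 0.15, "roll": 0}, {"gripper": 0, "x": 0.3, "y": 0, "z": 0.1, "roll": 0}, {"gripper": 30, "x": 0, "y": 0, "z": 0, "roll": 0}, {"gripper": 30, "x": 0, "y": 0, "z": 0, "roll": 0}]'

```text
time_s: 10.5
eef_pos: [0.5938, 0.0006, 0.2738]
eef_rot: [0.0, 0.992, -0.127, 0.001]
wrist_force: [0.3, -0.4, 0.3]
opening: 0.301
```

Request:
move_arm --moves '[{"gripper": 30, "x": 0, "y": 0, "z": -1, "roll": 0}, {"gripper": 30, "x": 0, "y": 0, "z": -2, "roll": 0}, {"gripper": 30, "x": -1, "y": 0, "z": -4, "roll": 0}, {"gripper": 30, "x": -3, "y": 0, "z": -5, "roll": 0}, {"gripper": 30, "x": -3, "y": 0, "z": -4, "roll": 0}]'

```text
time_s: 11.12
eef_pos: [0.5251, 0.0186, 0.4375]
eef_rot: [0.0, 0.992, -0.127, 0.002]
wrist_force: [1.3, 0.3, 1.1]
opening: 0.3
```

```bash
python3 -c "
from look import *
st()
c=wr('pics/w6.png'); f=lambda p:np.round(proj(c,p))
for t in(1.8,1.95,2.02): print('bar',t,f(stay(t)))
for t in(1.75,1.8,1.85): print('handle',t,f(lid(t)))
"
```

```text
11.12 grasp [0.5251 0.0186 0.2825] case [-20.8 -85.2 282.5] x [ 0.968 -0.253  0.004] z [ 0.004 -0.001 -1.   ] F [1.3 0.3 1.1] op 0.3
bar 1.8 [401. 228.]
bar 1.95 [413. 227.]
bar 2.02 [418. 226.]
handle 1.75 [656. 107.]
handle 1.8 [672. 107.]
handle 1.85 [685. 108.]
```

View pics/w6.png

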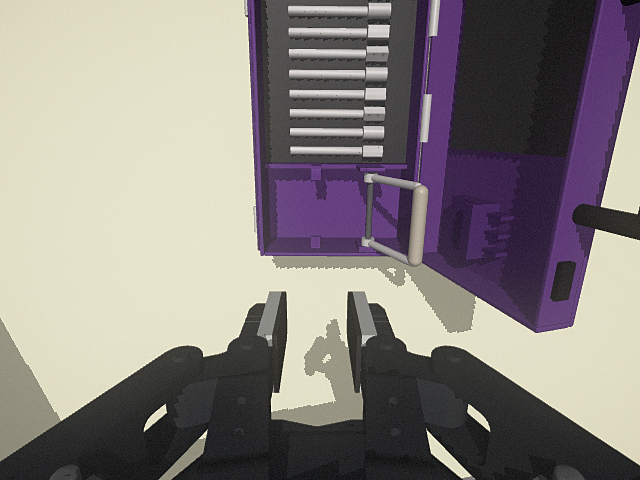

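The stay's bar is at (418,226), exactly the 2.02 prediction, and the lid is still back. Next I'll grasp the handle again.

```bash
python3 -c "
from look import *
rows([(lid(1.85)+[0,0,.08],5),(lid(1.85),3)])
arc(lid,np.r_[np.linspace(1.85,1.25,11),1.2,1.15]); print(RC.T@(lid(1.85)-O))"
```

```text
{'x': np.float64(3.28), 'y': np.float64(-1.67), 'z': np.float64(-0.5), 'roll': np.float64(0.1)}
{'x': np.float64(3.28), 'y': np.float64(-1.67), 'z': np.float64(-0.5), 'roll': np.float64(0.1)}
{'x': np.float64(3.27), 'y': np.float64(-1.67), 'z': np.float64(-0.5), 'roll': np.float64(0.1)}
{'x': np.float64(3.27), 'y': np.float64(-1.69), 'z': np.float64(-0.5), 'roll': np.float64(0.1)}
{'x': np.float64(3.27), 'y': np.float64(-1.68), 'z': np.float64(-0.51), 'roll': np.float64(0.1)}
--
{'x': np.float64(-0.02), 'y': np.float64(0.0), 'z': np.float64(2.67), 'roll': 0}
{'x': np.float64(-0.03), 'y': np.float64(0.0), 'z': np.float64(2.67), 'roll': 0}
{'x': np.float64(-0.02), 'y': np.float64(0.0), 'z': np.float64(2.66), 'roll': 0}
--
1.79 x -1.06 z -0.36
1.73 x -1.08 z -0.3
1.67 x -1.09 z -0.23
1.61 x -1.11 z -0.17
1.55 x -1.11 z -0.1
1.49 x -1.12 z -0.03
1.43 x -1.12 z 0.03
1.37 x -1.11 z 0.1
1.31 x -1.11 z 0.17
1.25 x -1.09 z 0.23
1.2 x -0.9 z 0.24
1.15 x -0.89 z 0.29
[ 1.40678914e-01 -6.93889390e-18  2.34663334e-01]
```

Request:
move_arm --moves '[{"gripper": 45, "x": 3.0, "y": -1.7, "z": -2.5, "roll": 0}, {"gripper": 45, "x": 3.3, "y": -1.7, "z": 0, "roll": 0}, {"gripper": 45, "x": 3.5, "y": -1.7, "z": 0, "roll": 0}, {"gripper": 45, "x": 3.3, "y": -1.7, "z": 0, "roll": 0}, {"gripper": 45, "x": 3.2, "y": -1.6, "z": 0, "roll": 0}]'

```text
time_s: 11.8
eef_pos: [0.7057, 0.0589, 0.4606]
eef_rot: [-0.0, 0.992, -0.127, 0.001]
wrist_force: [-0.8, -0.1, -0.0]
opening: 0.446
```

Request:
move_arm --moves '[{"gripper": 45, "x": 0, "y": 0, "z": 2, "roll": 0}, {"gripper": 45, "x": 0, "y": 0, "z": 2.5, "roll": 0}, {"gripper": 45, "x": 0, "y": 0, "z": 2, "roll": 0}, {"gripper": 45, "x": 0, "y": 0, "z": 1, "roll": 0}, {"gripper": 45, "x": 0, "y": 0, "z": 0, "roll": 0}]'

```text
time_s: 12.42
eef_pos: [0.7043, 0.0584, 0.3832]
eef_rot: [0.0, 0.992, -0.127, -0.001]
wrist_force: [0.5, -0.1, 0.0]
opening: 0.447
```

```bash
python3 -c "
from look import *
st()"
```

```text
12.43 grasp [0.7043 0.0584 0.2282] case [142.1  -0.3 228.2] x [ 0.968 -0.253 -0.001] z [-0.001  0.    -1.   ] F [ 0.5 -0.1  0. ] op 0.447
```

Request:
move_arm --moves '[{"gripper": 45, "x": -0.1, "y": 0, "z": -0.7, "roll": 0}, {"gripper": 0, "x": 0, "y": 0, "z": 0, "roll": 0}, {"gripper": 0, "x": 0, "y": 0, "z": 0, "roll": 0}, {"gripper": 0, "x": 0, "y": 0, "z": 0, "roll": 0}, {"gripper": 0, "x": 0, "y": 0, "z": 0, "roll": 0}]'

```text
time_s: 13.05
eef_pos: [0.7031, 0.0591, 0.3928]
eef_rot: [-0.0, 0.992, -0.127, -0.001]
wrist_force: [-8.4, 1.3, 8.9]
opening: 0.118
```

```bash
python3 -c "
from look import *
st()"
```

```text
13.05 grasp [0.7031 0.0591 0.2378] case [1.407e+02 1.000e-01 2.378e+02] x [ 0.968 -0.252 -0.001] z [-0.001  0.    -1.   ] F [-8.4  1.3  8.9] op 0.118
```

Request:
move_arm --moves '[{"gripper": 0, "x": -1.05, "y": 0, "z": -0.35, "roll": 0}, {"gripper": 0, "x": -1.1, "y": 0, "z": -0.3, "roll": 0}, {"gripper": 0, "x": -1.1, "y": 0, "z": -0.25, "roll": 0}, {"gripper": 0, "x": -1.1, "y": 0, "z": -0.15, "roll": 0}, {"gripper": 0, "x": -1.1, "y": 0, "z": -0.1, "roll": 0}]'

```text
time_s: 13.68
eef_pos: [0.6512, 0.0727, 0.4052]
eef_rot: [-0.0, 0.992, -0.127, 0.003]
wrist_force: [4.2, 1.2, 8.3]
opening: 0.113
```

Request:
move_arm --moves '[{"gripper": 0, "x": -1.1, "y": 0, "z": -0.05, "roll": 0}, {"gripper": 0, "x": -1.1, "y": 0, "z": 0.05, "roll": 0}, {"gripper": 0, "x": -1.1, "y": 0, "z": 0.1, "roll": 0}, {"gripper": 0, "x": -1.1, "y": 0, "z": 0.15, "roll": 0}, {"gripper": 0, "x": 0, "y": 0, "z": 0, "roll": 0}]'

```text
time_s: 14.3
eef_pos: [0.6074, 0.0844, 0.401]
eef_rot: [-0.0, 0.992, -0.127, 0.0]
wrist_force: [-0.2, 2.1, 8.7]
opening: 0.115
```

```bash
python3 -c "
from look import *
st()
for t in(1.31,1.24,1.2,1.15,1.1):print(t, RC.T@(lid(t)-O))"
```

```text
14.3 grasp [0.6074 0.0844 0.246 ] case [ 41.7  -0.3 246. ] x [ 0.968 -0.252  0.001] z [ 0.001  0.001 -1.   ] F [-0.2  2.1  8.7] op 0.115
1.31 [ 4.15326682e-02 -5.20417043e-18  2.43578151e-01]
1.24 [ 2.87746511e-02 -1.04083409e-17  2.40787768e-01]
1.2 [2.15820440e-02 5.20417043e-18 2.38794636e-01]
1.15 [ 1.27127951e-02 -1.73472348e-17  2.35901405e-01]
1.1 [3.99923182e-03 2.08166817e-17 2.32568511e-01]
```

Request:
move_arm --moves '[{"gripper": 0, "x": -0.5, "y": 0, "z": 0.1, "roll": 0}, {"gripper": 0, "x": -0.5, "y": 0, "z": 0.1, "roll": 0}, {"gripper": 0, "x": -0.5, "y": 0, "z": 0.15, "roll": 0}, {"gripper": 0, "x": -0.5, "y": 0, "z": 0.15, "roll": 0}, {"gripper": 0, "x": 0, "y": 0, "z": 0, "roll": 0}]'

```text
time_s: 14.92
eef_pos: [0.5883, 0.0895, 0.3957]
eef_rot: [-0.001, 0.992, -0.127, 0.0]
wrist_force: [-0.6, 3.1, 9.1]
opening: 0.114
```

Request:
move_arm --moves '[{"gripper": 0, "x": -0.4, "y": 0, "z": 0.12, "roll": 0}, {"gripper": 0, "x": -0.4, "y": 0, "z": 0.12, "roll": 0}, {"gripper": 0, "x": 0, "y": 0, "z": 0, "roll": 0}]'

```text
time_s: 15.3
eef_pos: [0.5808, 0.0914, 0.3933]
eef_rot: [-0.001, 0.992, -0.127, 0.001]
wrist_force: [0.8, 3.4, 7.9]
opening: 0.115
```

```bash
python3 -c "
from look import *
st()"
```

```text
15.3 grasp [0.5808 0.0914 0.2383] case [ 14.2  -0.3 238.3] x [ 0.968 -0.252  0.001] z [ 0.001  0.001 -1.   ] F [0.8 3.4 7.9] op 0.115
```

Request:
move_arm --moves '[{"gripper": 0, "x": -0.2, "y": 0, "z": 0.1, "roll": 0}, {"gripper": 0, "x": -0.2, "y": 0, "z": 0.1, "roll": 0}, {"gripper": 0, "x": 0, "y": 0, "z": 0, "roll": 0}]'

```text
time_s: 15.68
eef_pos: [0.5778, 0.0922, 0.3925]
eef_rot: [-0.001, 0.992, -0.127, 0.003]
wrist_force: [3.5, 2.6, 9.0]
opening: 0.113
```

```bash
python3 -c "
from look import *
st()"
```

```text
15.68 grasp [0.5778 0.0922 0.2375] case [ 11.1  -0.4 237.5] x [ 0.968 -0.252  0.005] z [ 0.005  0.001 -1.   ] F [3.5 2.6 9. ] op 0.113
```

Request:
move_arm --moves '[{"gripper": 0, "x": -0.2, "y": 0, "z": 0.1, "roll": 0}, {"gripper": 0, "x": 0, "y": 0, "z": 0, "roll": 0}]'

```text
time_s: 15.92
eef_pos: [0.5765, 0.0925, 0.3922]
eef_rot: [-0.001, 0.992, -0.127, 0.004]
wrist_force: [7.0, 2.7, 10.3]
opening: 0.118
```

```bash
python3 -c "
from look import *
st()
o,c=snap('scene','pics/s7.png'); o,d=snap('wrist','pics/w7.png')
a=cv2.imread('pics/s7.png')[160:360,220:440]
cv2.imwrite('pics/s7c.png',cv2.resize(a,None,fx=2.7,fy=2.7,interpolation=cv2.INTER_CUBIC))"
```

```text
15.93 grasp [0.5765 0.0925 0.2372] case [  9.8  -0.5 237.2] x [ 0.968 -0.253  0.008] z [ 0.008  0.    -1.   ] F [ 7.   2.7 10.3] op 0.118
```

View pics/s7c.png

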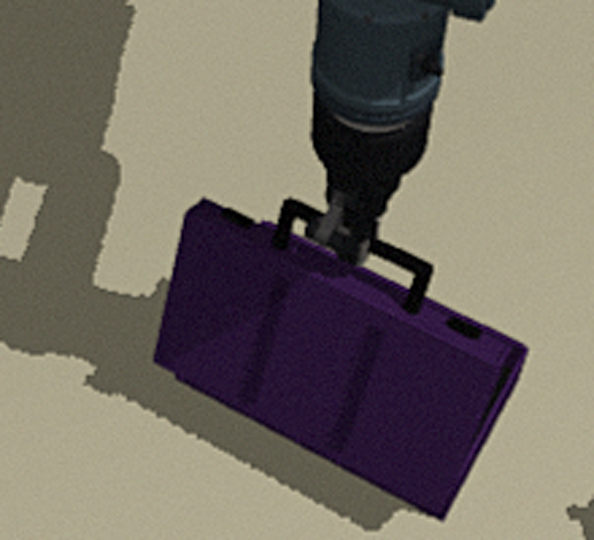

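The view shows the lid held at a steep angle with the fingers on the bar. The x force rises from 0.8 to 7 N over 4–6 mm of travel, so the lid is bearing on the stay. I'll ease the pressure and open slightly, so the front finger would still catch a falling lid.

Request:
move_arm --moves '[{"gripper": 0, "x": 0.2, "y": 0, "z": -0.1, "roll": 0}, {"gripper": 22, "x": 0, "y": 0, "z": 0, "roll": 0}, {"gripper": 22, "x": 0, "y": 0, "z": 0, "roll": 0}, {"gripper": 22, "x": 0, "y": 0, "z": 0, "roll": 0}]'

```text
time_s: 16.52
eef_pos: [0.5769, 0.0917, 0.3892]
eef_rot: [0.0, 0.992, -0.127, -0.001]
wrist_force: [0.1, 0.4, 1.1]
opening: 0.22
```

```bash
python3 -c "
from look import *
st()
o,c=snap('wrist','pics/w8.png')"
```

```text
16.52 grasp [0.5769 0.0917 0.2342] case [ 10.3  -1.2 234.2] x [ 0.968 -0.253 -0.003] z [-0.003 -0.    -1.   ] F [0.1 0.4 1.1] op 0.22
```

View pics/w8.png

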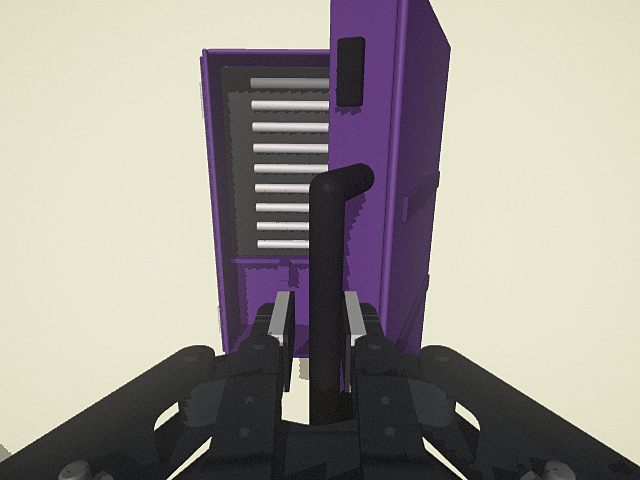

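The bar sits between the open pads, columns 310–345, with no wrist force, so the lid stands on its own. I'll open wider and lift away.

Request:
move_arm --moves '[{"gripper": 45, "x": 0.2, "y": 0, "z": 0, "roll": 0}, {"gripper": 45, "x": 0, "y": 0, "z": 0, "roll": 0}, {"gripper": 45, "x": 0, "y": 0, "z": -1, "roll": 0}, {"gripper": 45, "x": 0, "y": 0, "z": -2, "roll": 0}, {"gripper": 45, "x": 0, "y": 0, "z": -3, "roll": 0}]'

```text
time_s: 17.2
eef_pos: [0.5792, 0.0912, 0.4507]
eef_rot: [0.0, 0.992, -0.127, -0.001]
wrist_force: [0.5, 0.6, -0.4]
opening: 0.45
```

Request:
move_arm --moves '[{"gripper": 45, "x": 0, "y": 0, "z": -3, "roll": 0}, {"gripper": 45, "x": -4, "y": 0, "z": -1, "roll": 0}, {"gripper": 45, "x": -5, "y": 3, "z": 0, "roll": 0}, {"gripper": 45, "x": -5, "y": 3, "z": 0, "roll": 0}, {"gripper": 45, "x": 0, "y": 0, "z": 0, "roll": 0}]'

```text
time_s: 17.82
eef_pos: [0.4257, 0.0684, 0.491]
eef_rot: [0.0, 0.992, -0.128, 0.001]
wrist_force: [0.7, 0.0, 0.4]
opening: 0.449
```

```bash
python3 -c "
from look import *
st()
c=wr('pics/w9.png')
for t in(1.1,1.15,1.2,1.24): print(t,np.round(proj(c,lid(t)),1))
print('catch bar',np.round(proj(c,stay(1.92))))
"
```

```text
17.82 grasp [0.4257 0.0684 0.336 ] case [-129.7  -62.8  336. ] x [ 0.967 -0.253  0.001] z [ 0.001 -0.    -1.   ] F [0.7 0.  0.4] op 0.449
1.1 [540.8 152. ]
1.15 [558.8 152.4]
1.2 [577.1 152.8]
1.24 [591.8 153.1]
catch bar [509. 236.]
```

View pics/w9.png

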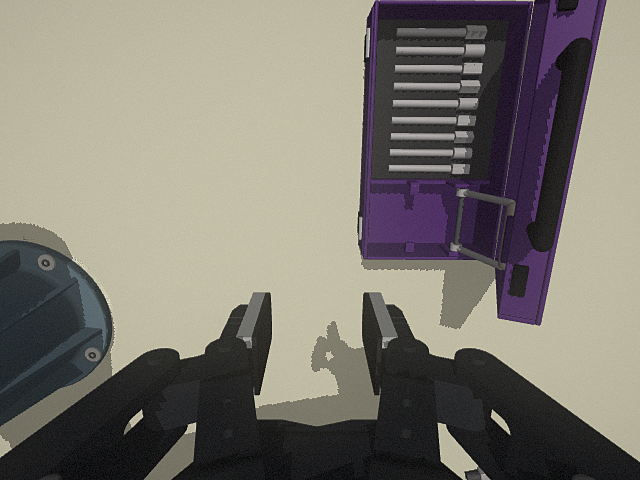

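The stay's bar, (512,205)–(503,265), has its middle at (508,235), against (509,236) predicted for 1.92 rad. The handle's middle is at about (557,145). I'll check the bar's columns against the predicted angles, and check that it's still.

```bash
python3 -c "
from look import *
c=wr('pics/w10.png'); c2=wr('pics/w11.png')
im=cv2.imread('pics/w10.png'); print('diff',np.abs(im[:330,350:].astype(int)-cv2.imread('pics/w11.png')[:330,350:]).mean(), np.abs(im[:330,:330].astype(int)-cv2.imread('pics/w11.png')[:330,:330]).mean())
for v in(100,150,200):
  xs=np.where(im[v,530:600].max(1)<40)[0]+530; print(v,xs.min(),xs.max(),np.median(xs))
y=RC[:,1]
for t in(1.1,1.15,1.2,1.24): print(t,[np.round(proj(c,lid(t)+s*y),1).tolist() for s in(.03,0,-.03)])
st()
o,a=snap('top','pics/t12.png'); x=cv2.imread('pics/top0.png').astype(int); z=cv2.imread('pics/t12.png').astype(int); 
for n,(u,v,w,h) in dict(mug=(105,135,60,55),mallet=(115,250,55,108),mat=(495,250,45,100),setter=(520,150,20,75)).items(): print(n,np.abs(x-z)[v:v+h,u:u+w].mean())
"
```

```text
diff 8.022173458725183 2.930012243648607
100 552 576 562.0
150 543 566 552.5
200 534 556 543.5
1.1 [[545.4, 99.6], [536.1, 152.9], [527.6, 202.2]]
1.15 [[564.1, 99.3], [554.0, 153.4], [544.6, 203.3]]
1.2 [[583.2, 99.0], [572.1, 153.8], [562.0, 204.3]]
1.24 [[598.5, 98.8], [586.8, 154.1], [575.9, 205.0]]
17.98 grasp [0.4293 0.0685 0.3365] case [-126.2  -61.7  336.5] x [ 0.967 -0.253  0.003] z [ 0.003 -0.    -1.   ] F [0.3 0.7 0.3] op 0.447
mug 14.387373737373737
mallet 16.593265993265994
mat 20.130370370370372
setter 16.97288888888889
```

Request:
move_arm --moves '[{"gripper": 45, "x": 0, "y": 0, "z": 0, "roll": 0}, {"gripper": 45, "x": 0, "y": 0, "z": 0, "roll": 0}, {"gripper": 45, "x": 0, "y": 0, "z": 0, "roll": 0}, {"gripper": 45, "x": 0, "y": 0, "z": 0, "roll": 0}]'

```text
time_s: 18.52
eef_pos: [0.4289, 0.0685, 0.4902]
eef_rot: [0.0, 0.992, -0.127, -0.0]
wrist_force: [-0.7, -1.0, -0.2]
opening: 0.448
```

```bash
python3 -c "
from look import *
im=[]
for n in(13,14):
  c=wr(f'pics/w{n}.png'); im.append(cv2.imread(f'pics/w{n}.png').astype(int))
xs=np.where(im[1][150,520:600].max(1)<40)[0]+520; print(np.median(xs),[ (t,np.round(proj(c,lid(t)),1)) for t in(1.1,1.15,1.2)], np.abs(im[0]-im[1])[:300,350:].mean())
x=cv2.imread('pics/top0.png').astype(int); z=cv2.imread('pics/t12.png').astype(int); print('bg',np.abs(x-z)[300:400,560:].mean())
st(); print(ctrl.hand_in())"
```

```text
553.0 [(1.1, array([537. , 153.8])), (1.15, array([555. , 154.3])), (1.2, array([573.3, 154.8]))] 3.527383141762452
bg 18.331791666666668
18.62 grasp [0.4288 0.0685 0.3352] case [-126.7  -61.8  335.2] x [ 0.968 -0.253 -0.   ] z [-0.  0. -1.] F [ 0.3 -0.4  1. ] op 0.45
the job is handed in; nothing more can be done
None
```

I handed in the job at 18.6 s, with the lid propped on the stay and the gripper clear of everything. The hand-in gave no verdict, and the force between stay and lid was never measured directly.

I laid the lid back to its stop by the handle and swung the stay up past upright, where it dropped onto its own stop. I then brought the lid forward, pressed it lightly into the catch and let go in two small openings, so a finger could still catch it.

Last checks from the wrist camera and the wrist force:
- **Lid:** the handle sits where a lid angle of about 1.15 rad puts it (column 553, against 555 predicted), and two pictures in a row showed no movement.
- **Stay:** the middle of its bar is within about 1 px of where 1.92 rad puts it.
- **Release:** the wrist force was about zero once the fingers opened, so the stay holds the lid alone.
- **Mallet, mat, setter and mug:** the arm stayed well away from all four. My before-and-after picture comparison could not confirm they were unmoved, because empty table changed just as much (about 18 grey levels).

The first two move calls were refused because they left out a field; the arm did not move for those.

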